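Light the crimping press and work its treadle

TASK

Get light on the crimping job and make the crimp: lift the lantern off its charging dock by its handle and stand it gently, upright, wholly on the round mat at the other side of the bench crimping press, and let go of it. Then, with the gripper, press the press's sprung treadle down until it bears firmly on its stop, keep it there for a good second without stamping on it, and let it spring back up. Leave the cleaver, the tin and the screwdriver where they are.

Things in the scene. Friction and masses are not known exactly. Their poses are not given: they have to be found in the camera images.
- lantern_handle (a point): Middle of the handle of the loose grey and white battery lantern: a fixed black bail on top, whose straight level bar is 10 mm thick, runs along this point's y axis, is 62 mm clear between its uprights and has 39 mm of free space under it. The point is the bar's centre, on the lantern's axis, 126 mm above its flat foot; z is up.
- lantern: The same lantern, 0.3 to 0.55 kg, round body 80 mm in diameter and 82 mm high without the bail; origin at the centre of its foot. It starts standing on the dock.
- dock: Fixed charging dock, black block 120 x 120 mm and 46 mm high with a low rim rising 6 mm round its top (100 mm wide inside); origin at the centre of its underside. On one side of the press; the mat is on the other side.
- mat: Fixed round black rubber mat, 160 mm in diameter, 4 mm thick; origin at the centre of its underside, on the table.
- press: Bench crimping press fixed to the table: steel base 240 x 116 mm, grey head 117 mm high over the base's +x part (x 22 to 90 mm), treadle over its -x part. Origin on the table at the hinge line of the treadle, middle of the width; z up; the free end of the treadle points along -x of this frame.
- treadle: Hinged steel plate of the press, rubber on top, 88 mm wide (y), reaching 116 mm from the hinge. Origin on the hinge line, 16 mm above the table. Up, the plate slopes 0.40 rad upward to its free end and the axes of this body are those of the press; pressing turns it about y, so the tilt of z is the angle pressed. A spring holds it up.
- treadle_pad (a point): Point to press: on top of the treadle, mid-width, 95 mm from the hinge, about 58 mm above the table when up; it moves with the treadle. Pressing here takes 3 N to start and 5 to 9 N just before the stop; on the stop, hidden under the plate and set differently each time (8 to 24 mm of travel here), it rises steeply. 14 to 20 N in all is firm, over 45 N is stamping.
- cleaver_mid (a point): Bystander: aluminium fibre cleaver, 75 x 60 x 58 mm; point on its axis 25 mm above the table.
- tin_mid (a point): Bystander: upright can of wipes, 68 mm in diameter, 100 mm high; point half-way up.
- screwdriver_grip (a point): Bystander: screwdriver lying on the table beside the press, 180 mm long; point at its handle.
Things that resemble listed ones, but are neither listed nor needed, are in the scene too. Leave any green or purple look-alike of the lantern alone.

How it is judged:
By the outcome, as a careful person would: the job done as asked, in the order asked, and still so for the second after the job is handed in, with the robot touching nothing.
It also fails if it takes over 67 s, if anything falls off the work surface, if the arm or the gripper's body presses on something with over 40 N, if the wrist force passes 120 N, or if a joint passes its speed limit or range.

ROBOT

A 7-joint arm with a two-finger parallel gripper is mounted at the origin on the work surface. World frame = base frame: x ahead of the robot, y to its left, z up, the work surface at z = 0. Lengths are in m, angles in rad, forces in N, time in s.
With the tool pointing down it reaches from about 0.425 to 1.025 m from the base axis. Payload 9.4 kg.
Tool frame: the origin (TCP) lies on the centre line of the jaws, within the pads' length; the fingertips stand 11 mm ahead of it and the grasp point (between the pads) lies 8 mm behind it; x points along the fingers, z is the direction in which the jaws open and shut, and the axes are right-handed (so a half turn about x gives the same grasp; the last joint's range is limited). The gripper opens to 93 mm and grips with 3 to 60 N. Pads are 15 mm wide; open, the fingers measure 128 mm over their backs; the gripper's body (75 mm by 188 mm) begins 65 mm behind the grasp point.
Start: joints at [-1.309, 0.599, -0.003, 1.599, 0.002, 0.943, -0.08], TCP at [0.241, 0.684, 0.23] pointing down, gripper open.
Joint ranges: [-2.57, 2.57], [-0.35, 1.97], [-1.29, 1.29], [0.11, 2.56], [-1.05, 4.19], [0.11, 1.86], [-2.63, 2.63]. Speed limits (rad/s): [2.22, 2.22, 3.01, 3.01, 3.14, 3.14, 3.14].

INTERFACE

Orientations are given as a unit quaternion [w, x, y, z].
In Python, from rig import status, viewer, ticket gives the robot as it stands.
- The arm moves only by the shell command python3 -m handwheel 'ROWS' [FORCE]. ROWS is JSON, a list of rows, each an object of numbers: "x", "y", "z": the shift along the tool's x, y, z each as a share of 0.5 m, from -1 to 1; "wx", "wy", "wz": the turn, a rotation vector about the tool's x, y, z each as a share of pi rad, from -1 to 1; "gripper": the gripper's target within -1 to 1 (shut at 1, half-way at 0, fully open at -1). In form: [{"x": .., "y": .., "z": .., "wx": .., "wy": .., "wz": .., "gripper": ..}, ...]. A call has 1 to 5 rows; each row is the pose to reach, as a shift and turn from the pose commanded when the call began, along the tool's axes at that moment, turning the shorter way round; what a row does not reach only later rows make up. A row lasts 1/12 s, in which the tool goes at most 41.7 mm and 7.16 degrees, less where a joint would pass 70% of its speed; a pose out of reach is approached as far as the arm can. A call with a number of a shift or a turn outside -1 to 1 is refused whole. A call with a gripper value outside its range is refused whole. The fingers move at their own pace and stop on an object; FORCE is the grip in N (left out, the last holds). Time passes only in rows, so rows that repeat a pose let the fingers close. It gives the time, the measured TCP pose, the force and the opening at its end, in the units of the state.
- status.sense(): the state, without advancing time (a new reading comes with each control period).
- viewer.grab_frame(name): name is "scene" or "top" or "wrist"; returns a dict with "image" (384x512x3 uint8, red, green, blue), "fx", "fy", "cx", "cy" (pixels), "T" (4x4, takes a point from camera to world coordinates). Camera axes: x right, y up, looking along -z (the intrinsics and any distortion apply to the point x, -y, -z); pixel columns grow to the right and rows downward; lengths in m; the calibration is good to about 2 mm. A picture is of the moment at which its call begins. There is no depth.
- ticket.close_job(): hands the job in, once; it reports no verdict.
The state is a dict: "time": time; "joint_pos": joint angles; "dq": joint speeds; "joint_torque": joint torques, N m; "ee_pos": TCP position; "eef_rot": TCP orientation; "force": force on the tool from outside, world axes, zero at the start; "wrist_torque": the same for the moment, N m; "opening": finger opening in m.
Only numpy, scipy, OpenCV 4.12 (cv2) and the standard library are available. Lean on these libraries where they do the work, as an engineer would, in place of code of your own. Each camera call takes 0.05 s, during which the arm holds its last target. There are 200 camera calls.

## Working session

There is one attempt and no reset: what is moved stays moved. The work goes in short steps, Python scripts to look and compute and a shell command to move; the robot and the scene stay as the last step left them, time stands still between calls to the robot, and variables do not carry over. Pictures are saved under pics/ and viewed, about 8 in all and at most 12, crops included, and the job is handed in when it is done.

```bash
mkdir -p pics; ls
cat > h.py <<'E'
import numpy as np, cv2
from rig import status, viewer
def grab(n,f=None):
    d=viewer.grab_frame(n); d={k:(np.array(v) if k in('image','T') else v) for k,v in d.items()}
    if f: np.savez(f, **d)
    return d
def ray(d,u,v):
    T=d['T']; r=np.array([(u-d['cx'])/d['fx'],-(v-d['cy'])/d['fy'],-1.]); return T[:3,3],T[:3,:3]@r
def onz(d,u,v,z):
    o,r=ray(d,u,v); return o+r*(z-o[2])/r[2]
def proj(d,p):
    T=d['T']; q=T[:3,:3].T@(np.array(p)-T[:3,3]); return d['cx']+d['fx']*q[0]/-q[2], d['cy']+d['fy']*q[1]/q[2]
E
python3 - <<'E'
from h import *
a=grab('scene','s.npz');b=grab('top','t.npz')
for d in(a,b): print([k for k in d],d['fx'],d['cx'],d['cy'],d['T'].round(3).tolist())
s=status.sense();print(s)
cv2.imwrite('pics/scene.png',cv2.resize(a['image'][:,:,::-1],(800,600)))
cv2.imwrite('pics/top.png',cv2.resize(b['image'][:,:,::-1],(800,600)))
E
```

```text
pics
['image', 'fx', 'fy', 'cx', 'cy', 'T'] 385.59522657978187 256.00569089410953 190.01457510039887 [[-0.873, -0.271, 0.405, 0.938], [0.487, -0.454, 0.746, 0.729], [-0.018, 0.849, 0.529, 0.684], [0.0, 0.0, 0.0, 1.0]]
['image', 'fx', 'fy', 'cx', 'cy', 'T'] 374.83572064138286 249.39041225415303 195.1910133008764 [[-0.029, 0.998, -0.062, 0.436], [-1.0, -0.029, 0.003, -0.064], [0.001, 0.062, 0.998, 1.304], [0.0, 0.0, 0.0, 1.0]]
{'time': 0.1, 'joint_pos': array([-1.30869406,  0.60008107, -0.00251162,  1.60004154,  0.00181117,
        0.9428908 , -0.07980826]), 'dq': array([ 1.55155474e-03, -7.50339727e-04, -4.99616730e-05, -4.87817223e-04,
       -1.91335330e-04,  9.70759673e-04, -2.36463876e-04]), 'joint_torque': array([ 4.67442020e-03, -7.66556025e+01,  1.50214121e+00, -2.52940768e+01,
       -5.22708648e-02,  1.35421293e-02,  6.86857811e-05]), 'ee_pos': array([0.2408542 , 0.68338184, 0.22882378]), 'eef_rot': array([ 0.57675806, -0.40888957,  0.57750715,  0.4082217 ]), 'force': array([ 0.05614861, -0.11530685,  0.7343764 ]), 'wrist_torque': array([ 0.02070955, -0.00250349, -0.04537884]), 'opening': 0.0931202772526009}
```

View pics/scene.png

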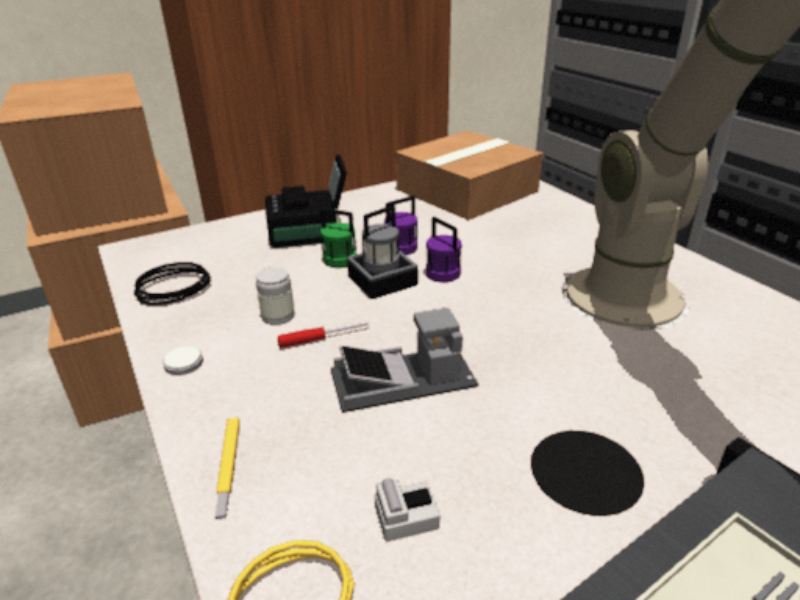

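View pics/top.png

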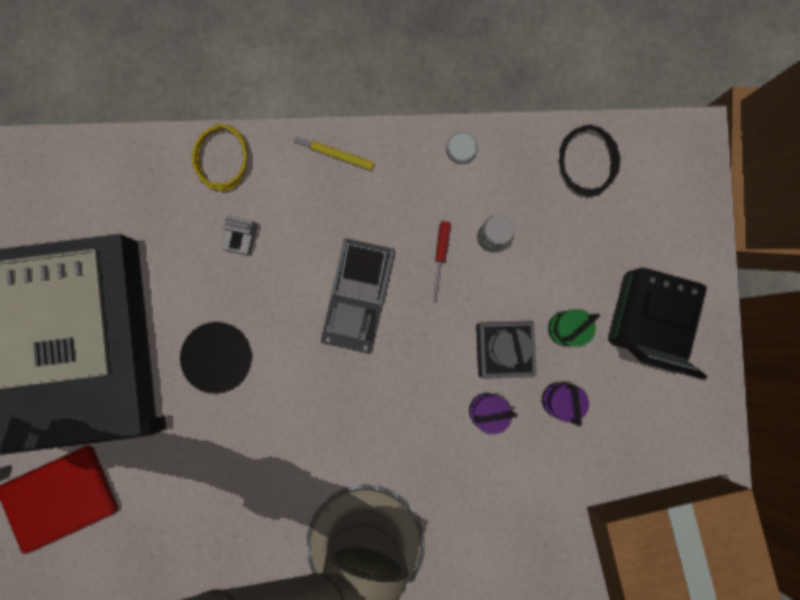

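Scene view: lantern look-alikes in the top picture are green (573,328), purple (492,412) and purple (566,401). The grey/white one standing in the dock at (512,348) is the target. The mat is at (216,357), the press at (358,296) with its treadle toward +x (up in the picture), the tin at (497,233), the screwdriver at (442,250) and the cleaver at (239,236). Next, one close crop.

Run:
```python
from h import *
a=dict(np.load('s.npz'));b=dict(np.load('t.npz'))
k=.64
for n,u,v,z in[('lantern',512,348,.14),('dock',507,349,.05),('mat',216,357,.004),('tin',497,233,.1),('hinge-ish',360,297,.02),('green',573,328,.1),('purp',492,412,.08)]:
    print(n,onz(b,u*k,v*k,z).round(3))
# mat by mask
g=cv2.cvtColor(b['image'],cv2.COLOR_RGB2GRAY)
m=(g<45).astype(np.uint8); n,l,st,c=cv2.connectedComponentsWithStats(m)
for i in range(1,n):
    if st[i,4]>150: print(st[i],c[i].round(1),onz(b,*c[i],.004).round(3))
T=cv2.resize(b['image'][185:285,290:390],(400,400),interpolation=cv2.INTER_CUBIC)
P=cv2.resize(b['image'][145:235,195:285],(400,400),interpolation=cv2.INTER_CUBIC)
S=cv2.resize(a['image'][115:195,200:300],(500,400)[:2],interpolation=cv2.INTER_CUBIC)[:, :]
S=cv2.resize(S,(400,320)); S=np.vstack([S,np.zeros((80,400,3),np.uint8)])
im=np.hstack([T,P]); cv2.imwrite('pics/c1.png',np.clip(im[:,:,::-1]*1.6,0,255).astype(np.uint8)); 
cv2.imwrite('pics/c2.png',S[:,:,::-1])
```

```text
lantern [ 0.416 -0.308  0.14 ]
dock [ 0.413 -0.316  0.05 ]
mat [0.413 0.319 0.004]
tin [ 0.654 -0.295  0.1  ]
hinge-ish [ 0.535 -0.003  0.02 ]
green [ 0.453 -0.443  0.1  ]
purp [ 0.284 -0.273  0.08 ]
[ 474   39   38  120 3860] [494.2 103.6] [ 0.816 -0.942  0.004]
[358  80  38  46 390] [378.7 102.8] [ 0.83  -0.534  0.004]
[   0  150  107  203 6615] [ 48.7 264.4] [0.299 0.628 0.004]
[  0 154  60  12 279] [ 27.3 159.2] [0.665 0.704 0.004]
[220 157  25  25 452] [232.  169.1] [ 0.61  -0.01   0.004]
[472 161  40  13 403] [491.6 166.9] [ 0.591 -0.917  0.004]
[ 390  172   62   70 2879] [420.6 203.7] [ 0.47  -0.662  0.004]
[ 474  187   38  197 5746] [495.9 272.3] [ 0.227 -0.907  0.004]
[ 116  207   45   44 1577] [137.7 228.5] [0.413 0.321 0.004]
[310 209  31  30 367] [323.9 224.3] [ 0.409 -0.323  0.004]
[347 245  25  27 235] [361.7 255.8] [ 0.297 -0.448  0.004]
[ 377  305  101   79 1535] [413.9 330.4] [ 0.04  -0.614  0.004]
[ 121  326  140   58 2948] [216.3 359.4] [-0.036  0.06   0.004]
```

View pics/c1.png

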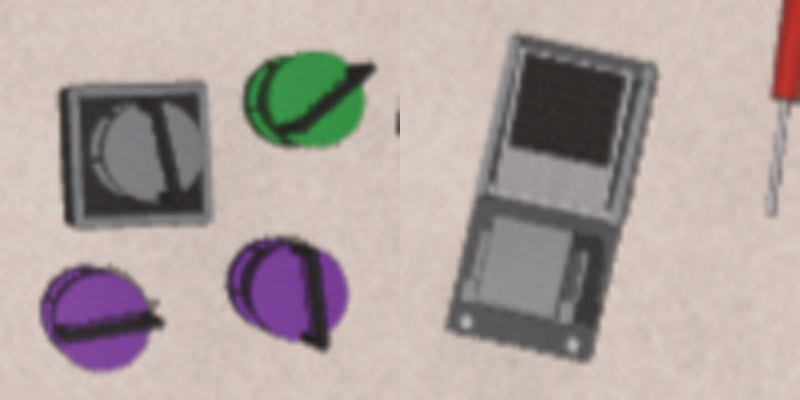

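Run:
```python
from h import *
b=dict(np.load('t.npz'))
L=lambda u,v,z:onz(b,290+u/4-.4,185+v/4-.4,z)
P=lambda u,v,z:onz(b,195+(u-400)/4.444-.4,145+v/4.444-.4,z)
p,q=L(156,103,.17),L(177,203,.17); c=(p+q)/2; d=p-q
print('bar',p.round(3),q.round(3),c.round(3),np.linalg.norm(d),np.degrees(np.arctan2(d[1],d[0])))
print('dock',[L(u,v,.05).round(3)[:2] for u,v in[(72,86),(206,82),(211,220),(73,226)]])
B=[P(u,v,.01)[:2] for u,v in[(513,36),(657,66),(590,361),(447,328)]]
print('base',np.round(B,3),[np.linalg.norm(B[i]-B[i-1]).round(3) for i in range(4)])
e=(B[0]+B[1])/2-(B[2]+B[3])/2; print('dir',np.degrees(np.arctan2(e[1],e[0])),'ctr',np.mean(B,0))
R=[P(u,v,z)[:2] for u,v,z in[(519,80-28,.06),(636,74,.06),(618,222,.02),(490,195,.02)]]
print('treadle',np.round(R,3))
Q=[P(u,v,z)[:2] for u,v,z in[(522,66,.062),(631,84,.062),(606,164,.036),(510,148,.036)]]
print('rubber',np.round(Q,3), np.mean(Q,0))
u=e/np.linalg.norm(e)
print('pad from hinge',[(np.mean(R[2:],0)+u*s).round(3) for s in (0,.0875)])
from scipy.spatial.transform import Rotation as Ro
s=status.sense();w=s['eef_rot'];print(Ro.from_quat([*w[1:],w[0]]).as_matrix().round(3))
```

```text
bar [ 0.454 -0.306  0.17 ] [ 0.378 -0.318  0.17 ] [ 0.416 -0.312  0.17 ] 0.07671191862832098 9.482042993504578
dock [array([ 0.472, -0.262]), array([ 0.472, -0.374]), array([ 0.357, -0.373]), array([ 0.355, -0.258])]
base [[ 0.668  0.03 ]
 [ 0.641 -0.082]
 [ 0.412 -0.024]
 [ 0.441  0.086]] [np.float64(0.234), np.float64(0.115), np.float64(0.236), np.float64(0.114)]
dir -14.207170110479494 ctr [0.54041084 0.00259893]
treadle [[ 0.647  0.022]
 [ 0.627 -0.066]
 [ 0.519 -0.048]
 [ 0.542  0.05 ]]
rubber [[ 0.636  0.02 ]
 [ 0.62  -0.062]
 [ 0.562 -0.041]
 [ 0.577  0.032]] [ 0.59854629 -0.01254247]
pad from hinge [array([0.531, 0.001]), array([ 0.615, -0.021])]
[[-0.    -0.943  0.332]
 [-0.001  0.332  0.943]
 [-1.    -0.    -0.001]]
```

```bash
A='' ; 
python3 -m handwheel '[{"x":-0.07,"y":-0.38,"z":-0.165},{"x":-0.07,"y":-0.38,"z":-0.165},{"x":-0.07,"y":-0.38,"z":-0.165},{"x":-0.07,"y":-0.38,"z":-0.165},{"x":-0.07,"y":-0.38,"z":-0.165}]'
python3 -m handwheel '[{"x":-0.07,"y":-0.38,"z":-0.165},{"x":-0.07,"y":-0.38,"z":-0.165},{"x":-0.07,"y":-0.38,"z":-0.165},{"x":-0.07,"y":-0.38,"z":-0.165},{"x":-0.07,"y":-0.38,"z":-0.165}]'
cat > plan.py <<'E'
# plan.py x y z yawdeg : shares to type (shift in tool axes /0.5, rotation vector /pi); yaw = heading of tool z, tool pointing down
import sys; from h import *
from scipy.spatial.transform import Rotation as Ro
s=status.sense(); w=s['eef_rot']; R=Ro.from_quat([*w[1:],w[0]])
x,y,z=map(float,sys.argv[1:4]); d=np.array([x,y,z])-s['ee_pos']
Z=R.as_matrix()[:,2]; yaw=np.radians(float(sys.argv[4])) if len(sys.argv)>4 else np.arctan2(Z[1],Z[0])
X=np.array([0,0,-1.]);Zt=np.array([np.cos(yaw),np.sin(yaw),0]);G=np.c_[X,np.cross(Zt,X),Zt]
print('t',round(s['time'],2),'ee',s['ee_pos'].round(4),'yaw',np.degrees(np.arctan2(Z[1],Z[0])).round(1),'F',s['force'].round(1),'open',round(s['opening'],4),'q',s['joint_pos'].round(2))
r=R.inv()*Ro.from_matrix(G)
print('dist',np.linalg.norm(d).round(3),'shift',(R.inv().apply(d)/.5).round(4),'turn',(r.as_rotvec()/np.pi).round(4))
E
python3 plan.py 0.62 0 0.30
```

```text
t 0.1 ee [0.2409 0.6834 0.2288] yaw 70.6 F [ 0.1 -0.1  0.7] open 0.0931 q [-1.31  0.6  -0.    1.6   0.    0.94 -0.08]
dist 0.785 shift [-0.1407 -1.1694 -1.0373] turn [ 0.     -0.0004  0.0001]invalid input
invalid input
```

```bash
python3 -m handwheel '[{"x":-0.07,"y":-0.38,"z":-0.165,"wx":0,"wy":0,"wz":0,"gripper":-1},{"x":-0.07,"y":-0.38,"z":-0.165,"wx":0,"wy":0,"wz":0,"gripper":-1},{"x":-0.07,"y":-0.38,"z":-0.165,"wx":0,"wy":0,"wz":0,"gripper":-1},{"x":-0.07,"y":-0.38,"z":-0.165,"wx":0,"wy":0,"wz":0,"gripper":-1},{"x":-0.07,"y":-0.38,"z":-0.165,"wx":0,"wy":0,"wz":0,"gripper":-1}]'
python3 plan.py 0.62 0 0.30
```

```text
time: 0.52
ee_pos: [0.3925, 0.5424, 0.2643]
eef_rot: [0.577, -0.409, 0.577, 0.408]
force: [0.2, 0.8, 0.1]
opening: 0.0931
t 0.52 ee [0.3925 0.5424 0.2643] yaw 70.6 F [0.2 0.8 0.1] open 0.0931 q [-1.03  0.5  -0.    1.7   0.    0.94  0.2 ]
dist 0.589 shift [-0.0708 -0.7894 -0.8721] turn [ 0.     -0.0002  0.    ]
```

```bash
python3 -m handwheel '[{"x":-0.024,"y":-0.263,"z":-0.29,"wx":0,"wy":0,"wz":0,"gripper":-1},{"x":-0.024,"y":-0.263,"z":-0.29,"wx":0,"wy":0,"wz":0,"gripper":-1},{"x":-0.024,"y":-0.263,"z":-0.29,"wx":0,"wy":0,"wz":0,"gripper":-1},{"x":-0.024,"y":-0.263,"z":-0.29,"wx":0,"wy":0,"wz":0,"gripper":-1},{"x":-0.024,"y":-0.263,"z":-0.29,"wx":0,"wy":0,"wz":0,"gripper":-1}]' >/dev/null
python3 -m handwheel '[{"x":-0.024,"y":-0.263,"z":-0.29,"wx":0,"wy":0,"wz":0,"gripper":-1},{"x":-0.024,"y":-0.263,"z":-0.29,"wx":0,"wy":0,"wz":0,"gripper":-1},{"x":-0.024,"y":-0.263,"z":-0.29,"wx":0,"wy":0,"wz":0,"gripper":-1},{"x":-0.024,"y":-0.263,"z":-0.29,"wx":0,"wy":0,"wz":0,"gripper":-1},{"x":-0.024,"y":-0.263,"z":-0.29,"wx":0,"wy":0,"wz":0,"gripper":-1}]' >/dev/null
python3 -m handwheel '[{"x":-0.024,"y":-0.263,"z":-0.29,"wx":0,"wy":0,"wz":0,"gripper":-1},{"x":-0.024,"y":-0.263,"z":-0.29,"wx":0,"wy":0,"wz":0,"gripper":-1},{"x":-0.024,"y":-0.263,"z":-0.29,"wx":0,"wy":0,"wz":0,"gripper":-1},{"x":-0.024,"y":-0.263,"z":-0.29,"wx":0,"wy":0,"wz":0,"gripper":-1},{"x":-0.024,"y":-0.263,"z":-0.29,"wx":0,"wy":0,"wz":0,"gripper":-1}]' >/dev/null
python3 plan.py 0.416 -0.312 0.30 -80.5
python3 - <<'E'
from h import *
a=grab('wrist','w1.npz'); print(a['T'].round(3).tolist()); print('pad proj',proj(a,(.62,-.021,.058)),'tcp',proj(a,status.sense()['ee_pos']))
cv2.imwrite('pics/w1.png',a['image'][:,:,::-1])
E
```

```text
t 1.77 ee [ 0.6197 -0.0017  0.3004] yaw 70.4 F [0.9 0.1 0.5] open 0.0929 q [-0.16  0.4   0.1   1.78 -0.05  0.97  1.19]
dist 0.371 shift [ 0.0016  0.176  -0.7212] turn [8.385e-01 1.000e-04 6.000e-04]
[[0.335, -0.91, -0.246, 0.55], [0.942, 0.323, 0.089, 0.023], [-0.001, -0.262, 0.965, 0.456], [0.0, 0.0, 0.0, 1.0]]
pad proj (np.float64(245.05165918325332), np.float64(178.12939445400767)) tcp (np.float64(249.65877228533995), np.float64(249.6960085770691))
```

View pics/w1.png

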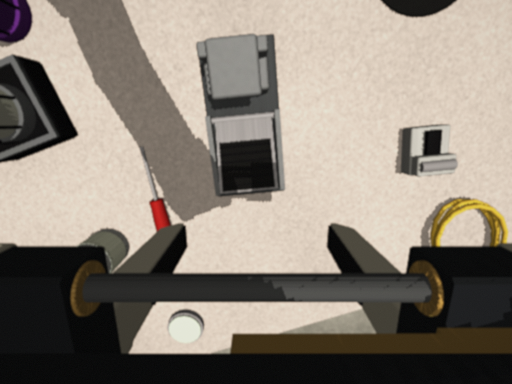

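Wrist view: the treadle rubber spans (222–276, 138–190), and my pad estimate lands on it at (245,178). The screwdriver is at (155,200) and the lantern in its dock at far left (10,110).

```bash
python3 -m handwheel '[{"x":0,"y":0.088,"z":-0.36,"wx":0,"wy":0,"wz":0,"gripper":-1},{"x":0,"y":0.088,"z":-0.36,"wx":0,"wy":0,"wz":0,"gripper":-1},{"x":0,"y":0.088,"z":-0.36,"wx":0,"wy":0,"wz":0,"gripper":-1},{"x":0,"y":0.088,"z":-0.36,"wx":0,"wy":0,"wz":0,"gripper":-1},{"x":0,"y":0.088,"z":-0.36,"wx":0,"wy":0,"wz":0,"gripper":-1}]' >/dev/null
python3 -m handwheel '[{"x":0,"y":0.088,"z":-0.36,"wx":0,"wy":0,"wz":0,"gripper":-1},{"x":0,"y":0.088,"z":-0.36,"wx":0,"wy":0,"wz":0,"gripper":-1},{"x":0,"y":0.088,"z":-0.36,"wx":0,"wy":0,"wz":0,"gripper":-1},{"x":0,"y":0.088,"z":-0.36,"wx":0,"wy":0,"wz":0,"gripper":-1},{"x":0,"y":0.088,"z":-0.36,"wx":0,"wy":0,"wz":0,"gripper":-1}]' >/dev/null
for i in 1 2 3 4; do python3 -m handwheel '[{"x":0,"y":0,"z":0,"wx":0.198,"wy":0,"wz":0,"gripper":-1},{"x":0,"y":0,"z":0,"wx":0.198,"wy":0,"wz":0,"gripper":-1},{"x":0,"y":0,"z":0,"wx":0.198,"wy":0,"wz":0,"gripper":-1},{"x":0,"y":0,"z":0,"wx":0.198,"wy":0,"wz":0,"gripper":-1},{"x":0,"y":0,"z":0,"wx":0.198,"wy":0,"wz":0,"gripper":-1}]' >/dev/null; done
python3 plan.py 0.416 -0.312 0.30 -80.5
```

```text
t 4.32 ee [ 0.4163 -0.3072  0.3002] yaw -72.3 F [0.2 0.1 0. ] open 0.093 q [-0.07  0.34  0.81  2.02 -0.31  0.91 -0.36]
dist 0.005 shift [ 0.0003 -0.0036  0.009 ] turn [ 0.0455 -0.0001  0.    ]
```

```bash
python3 -m handwheel '[{"x":0,"y":-0.004,"z":0.009,"wx":0.045,"wy":0,"wz":0,"gripper":-1},{"x":0,"y":-0.004,"z":0.009,"wx":0.045,"wy":0,"wz":0,"gripper":-1},{"x":0,"y":-0.004,"z":0.009,"wx":0.045,"wy":0,"wz":0,"gripper":-1}]' >/dev/null
python3 - <<'E'
from h import *
a=grab('wrist','w2.npz'); print('bar proj',[np.round(proj(a,p),1) for p in[(.454,-.306,.17),(.416,-.312,.17),(.378,-.318,.17)]])
cv2.imwrite('pics/w2.png',a['image'][:,:,::-1])
E
python3 plan.py 0.416 -0.312 0.30 -80.5
```

```text
bar proj [array([257.5, 154.3]), array([256.8, 189.9]), array([256.1, 223.1])]
t 4.62 ee [ 0.4159 -0.3121  0.3001] yaw -79.8 F [0.1 0.4 0.3] open 0.0924 q [-0.08  0.35  0.84  2.01 -0.33  0.92 -0.46]
dist 0.0 shift [ 0.0002  0.0003 -0.0001] turn [ 0.0037 -0.0001  0.0002]
```

View pics/w2.png

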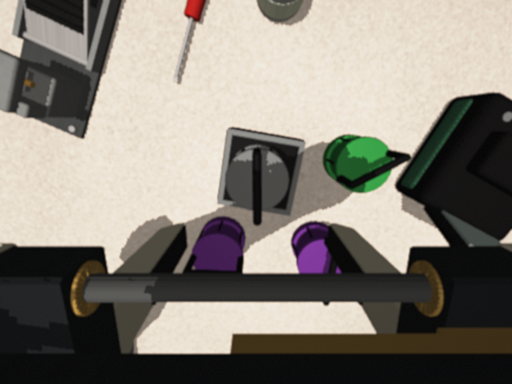

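The bar shows at (257,149)–(257,222), matching the projection to a few mm, and the grey lantern is the one under the gripper. The uprights are clear of the 15 mm pads. Descending and gripping.

```bash
python3 -m handwheel '[{"x":0.08,"y":0.004,"z":0,"wx":0.003,"wy":0,"wz":0,"gripper":-1},{"x":0.15,"y":0.004,"z":0,"wx":0.003,"wy":0,"wz":0,"gripper":-1},{"x":0.21,"y":0.004,"z":0,"wx":0.003,"wy":0,"wz":0,"gripper":-1},{"x":0.25,"y":0.004,"z":0,"wx":0.003,"wy":0,"wz":0,"gripper":-1},{"x":0.276,"y":0.004,"z":0,"wx":0.003,"wy":0,"wz":0,"gripper":-1}]'
for i in 1 2; do python3 -m handwheel '[{"x":0,"y":0,"z":0,"wx":0,"wy":0,"wz":0,"gripper":1},{"x":0,"y":0,"z":0,"wx":0,"wy":0,"wz":0,"gripper":1},{"x":0,"y":0,"z":0,"wx":0,"wy":0,"wz":0,"gripper":1},{"x":0,"y":0,"z":0,"wx":0,"wy":0,"wz":0,"gripper":1},{"x":0,"y":0,"z":0,"wx":0,"wy":0,"wz":0,"gripper":1}]' 30; done
```

```text
time: 5.03
ee_pos: [0.417, -0.3112, 0.1601]
eef_rot: [0.539, 0.456, 0.541, -0.456]
force: [0.2, 0.0, -0.1]
opening: 0.0931
time: 5.45
ee_pos: [0.4183, -0.3124, 0.1633]
eef_rot: [0.54, 0.457, 0.539, -0.457]
force: [-0.1, 0.2, 0.8]
opening: 0.064
time: 5.87
ee_pos: [0.4179, -0.3122, 0.1624]
eef_rot: [0.539, 0.457, 0.539, -0.457]
force: [0.1, 0.4, -0.7]
opening: 0.031
```

```bash
for i in 1 2; do python3 -m handwheel '[{"x":0,"y":0,"z":0,"wx":0,"wy":0,"wz":0,"gripper":1},{"x":0,"y":0,"z":0,"wx":0,"wy":0,"wz":0,"gripper":1},{"x":0,"y":0,"z":0,"wx":0,"wy":0,"wz":0,"gripper":1},{"x":0,"y":0,"z":0,"wx":0,"wy":0,"wz":0,"gripper":1}]' 30; done
```

```text
time: 6.2
ee_pos: [0.4179, -0.3121, 0.1623]
eef_rot: [0.539, 0.457, 0.539, -0.457]
force: [1.1, 0.6, -1.5]
opening: 0.0088
time: 6.53
ee_pos: [0.4178, -0.3121, 0.1623]
eef_rot: [0.539, 0.457, 0.539, -0.457]
force: [1.8, 0.3, -1.0]
opening: 0.0087
```

```bash
python3 -m handwheel '[{"x":-0.01,"y":0,"z":0,"wx":0,"wy":0,"wz":0,"gripper":1},{"x":-0.03,"y":0,"z":0,"wx":0,"wy":0,"wz":0,"gripper":1},{"x":-0.06,"y":0,"z":0,"wx":0,"wy":0,"wz":0,"gripper":1},{"x":-0.06,"y":0,"z":0,"wx":0,"wy":0,"wz":0,"gripper":1},{"x":-0.06,"y":0,"z":0,"wx":0,"wy":0,"wz":0,"gripper":1}]'
python3 -m handwheel '[{"x":-0.05,"y":0,"z":0,"wx":0,"wy":0,"wz":0,"gripper":1},{"x":-0.12,"y":0,"z":0,"wx":0,"wy":0,"wz":0,"gripper":1},{"x":-0.19,"y":0,"z":0,"wx":0,"wy":0,"wz":0,"gripper":1},{"x":-0.24,"y":0,"z":0,"wx":0,"wy":0,"wz":0,"gripper":1},{"x":-0.26,"y":0,"z":0,"wx":0,"wy":0,"wz":0,"gripper":1}]'
python3 plan.py 0.58 -0.05 0.32
python3 - <<'E'
from h import *
a=grab('scene','s2.npz')
cv2.imwrite('pics/s2.png',a['image'][60:330,100:460,::-1])
E
```

```text
time: 6.95
ee_pos: [0.4182, -0.3124, 0.1931]
eef_rot: [0.54, 0.457, 0.539, -0.457]
force: [-0.1, 0.1, -4.8]
opening: 0.0088
time: 7.37
ee_pos: [0.4183, -0.3131, 0.325]
eef_rot: [0.54, 0.458, 0.538, -0.457]
force: [0.1, -0.6, -3.9]
opening: 0.0092
t 7.37 ee [ 0.4183 -0.3131  0.325 ] yaw -80.6 F [ 0.1 -0.6 -3.9] open 0.0092 q [-0.12  0.33  0.88  1.98 -0.31  0.97 -0.5 ]
dist 0.309 shift [ 0.0103  0.4048 -0.4664] turn [ 0.      0.0006 -0.001 ]
```

View pics/s2.png

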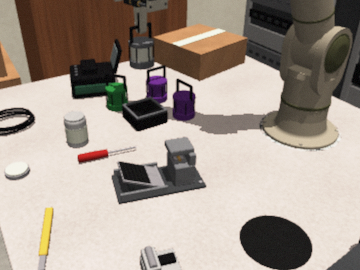

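The lantern hangs upright from the gripper at crop (142,50) and the dock is empty at (145,112). Carrying it over the press.

```bash
for i in 1 2; do python3 -m handwheel '[{"x":0,"y":0.04,"z":-0.047,"wx":0,"wy":0,"wz":0,"gripper":1},{"x":0,"y":0.08,"z":-0.093,"wx":0,"wy":0,"wz":0,"gripper":1},{"x":0,"y":0.12,"z":-0.14,"wx":0,"wy":0,"wz":0,"gripper":1},{"x":0,"y":0.16,"z":-0.187,"wx":0,"wy":0,"wz":0,"gripper":1},{"x":0,"y":0.2,"z":-0.233,"wx":0,"wy":0,"wz":0,"gripper":1}]' >/dev/null; done
python3 plan.py 0.413 0.319 0.32
for i in 1 2 ; do python3 -m handwheel '[{"x":0,"y":-0.014,"z":-0.052,"wx":0,"wy":0,"wz":0,"gripper":1},{"x":0,"y":-0.028,"z":-0.104,"wx":0,"wy":0,"wz":0,"gripper":1},{"x":0,"y":-0.042,"z":-0.156,"wx":0,"wy":0,"wz":0,"gripper":1},{"x":0,"y":-0.056,"z":-0.208,"wx":0,"wy":0,"wz":0,"gripper":1},{"x":0,"y":-0.07,"z":-0.26,"wx":0,"wy":0,"wz":0,"gripper":1}]'; done
python3 plan.py 0.413 0.319 0.32
```

```text
t 8.25 ee [ 0.5769 -0.0476  0.32  ] yaw -80.6 F [ 1.  -1.3 -2.8] open 0.0092 q [-0.59  0.42  0.84  1.87 -0.37  1.02 -1.01]
dist 0.402 shift [ 0.0011 -0.2033 -0.777 ] turn [ 0.     -0.0003  0.0009]
time: 8.67
ee_pos: [0.5197, 0.0742, 0.3201]
eef_rot: [0.539, 0.456, 0.54, -0.458]
force: [0.3, 0.5, -3.5]
opening: 0.0088
time: 9.08
ee_pos: [0.4639, 0.1965, 0.3204]
eef_rot: [0.539, 0.456, 0.54, -0.458]
force: [0.6, -0.8, -5.1]
opening: 0.0086
t 9.08 ee [0.4639 0.1965 0.3204] yaw -80.6 F [ 0.6 -0.8 -5.1] open 0.0086 q [-1.18  0.3   0.88  2.02 -0.29  0.95 -1.56]
dist 0.133 shift [ 0.0007 -0.0604 -0.2583] turn [-0.      0.0003  0.0007]
```

```bash
python3 -m handwheel '[{"x":0,"y":-0.012,"z":-0.052,"wx":0,"wy":0,"wz":0,"gripper":1},{"x":0,"y":-0.024,"z":-0.104,"wx":0,"wy":0,"wz":0,"gripper":1},{"x":0,"y":-0.036,"z":-0.156,"wx":0,"wy":0,"wz":0,"gripper":1},{"x":0,"y":-0.048,"z":-0.208,"wx":0,"wy":0,"wz":0,"gripper":1},{"x":0,"y":-0.06,"z":-0.26,"wx":0,"wy":0,"wz":0,"gripper":1}]'
python3 -m handwheel '[{"x":0.03,"y":0,"z":0,"wx":0,"wy":0,"wz":0,"gripper":1},{"x":0.08,"y":0,"z":0,"wx":0,"wy":0,"wz":0,"gripper":1},{"x":0.13,"y":0,"z":0,"wx":0,"wy":0,"wz":0,"gripper":1},{"x":0.17,"y":0,"z":0,"wx":0,"wy":0,"wz":0,"gripper":1},{"x":0.2,"y":0,"z":0,"wx":0,"wy":0,"wz":0,"gripper":1}]'
python3 -m handwheel '[{"x":0.04,"y":0,"z":0,"wx":0,"wy":0,"wz":0,"gripper":1},{"x":0.08,"y":0,"z":0,"wx":0,"wy":0,"wz":0,"gripper":1},{"x":0.11,"y":0,"z":0,"wx":0,"wy":0,"wz":0,"gripper":1},{"x":0.14,"y":0,"z":0,"wx":0,"wy":0,"wz":0,"gripper":1},{"x":0.16,"y":0,"z":0,"wx":0,"wy":0,"wz":0,"gripper":1}]'
python3 - <<'E'
from h import *
a=grab('scene','s3.npz')
cv2.imwrite('pics/s3.png',cv2.resize(a['image'][170:370,270:500,::-1],None,fx=2,fy=2))
E
python3 plan.py 0.413 0.320 0.126
```

```text
time: 9.5
ee_pos: [0.4131, 0.3197, 0.3203]
eef_rot: [0.539, 0.456, 0.539, -0.458]
force: [-0.5, -0.8, -2.9]
opening: 0.0088
time: 9.92
ee_pos: [0.413, 0.3178, 0.2186]
eef_rot: [0.539, 0.456, 0.539, -0.459]
force: [-0.3, 1.0, -2.5]
opening: 0.0088
time: 10.33
ee_pos: [0.4135, 0.3176, 0.1393]
eef_rot: [0.539, 0.456, 0.539, -0.459]
force: [-0.6, 0.2, -3.9]
opening: 0.0093
t 10.38 ee [0.4132 0.3174 0.1385] yaw -80.6 F [-0.2 -0.9 -5.4] open 0.0089 q [-1.18  0.57  0.62  2.17 -0.6   0.58 -1.53]
dist 0.013 shift [ 0.025   0.0006 -0.0052] turn [-0.      0.0011  0.0013]
```

View pics/s3.png

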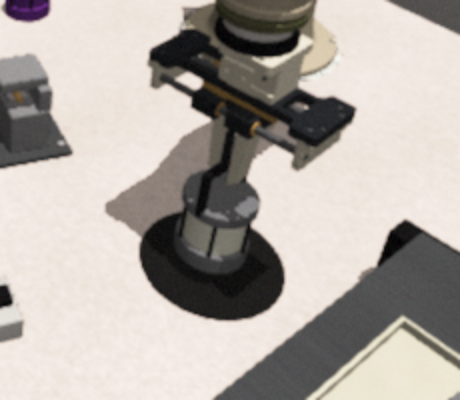

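The lantern is upright over the middle of the mat (lantern foot at about (212,262), mat at (212,265)). Lowering slowly, watching the force.

```bash
python3 -m handwheel '[{"x":0.006,"y":0,"z":-0.002,"wx":0,"wy":0.001,"wz":0.001,"gripper":1},{"x":0.012,"y":0,"z":-0.004,"wx":0,"wy":0.001,"wz":0.001,"gripper":1},{"x":0.018,"y":0,"z":-0.004,"wx":0,"wy":0.001,"wz":0.001,"gripper":1},{"x":0.022,"y":0,"z":-0.004,"wx":0,"wy":0.001,"wz":0.001,"gripper":1},{"x":0.022,"y":0,"z":-0.004,"wx":0,"wy":0.001,"wz":0.001,"gripper":1}]'
python3 -m handwheel '[{"x":0.002,"y":0,"z":0,"wx":0,"wy":0,"wz":0,"gripper":1},{"x":0.004,"y":0,"z":0,"wx":0,"wy":0,"wz":0,"gripper":1},{"x":0.004,"y":0,"z":0,"wx":0,"wy":0,"wz":0,"gripper":1}]'
```

```text
time: 10.8
ee_pos: [0.4145, 0.3209, 0.1314]
eef_rot: [0.539, 0.459, 0.539, -0.456]
force: [-0.1, -1.2, -3.9]
opening: 0.0088
time: 11.05
ee_pos: [0.4145, 0.3208, 0.1294]
eef_rot: [0.539, 0.459, 0.539, -0.456]
force: [0.4, -0.1, -4.2]
opening: 0.0087
```

```bash
python3 -m handwheel '[{"x":0.002,"y":0,"z":0,"wx":0,"wy":0,"wz":0,"gripper":1},{"x":0.004,"y":0,"z":0,"wx":0,"wy":0,"wz":0,"gripper":1},{"x":0.006,"y":0,"z":0,"wx":0,"wy":0,"wz":0,"gripper":1},{"x":0.006,"y":0,"z":0,"wx":0,"wy":0,"wz":0,"gripper":1}]'
python3 -m handwheel '[{"x":0.002,"y":0,"z":0,"wx":0,"wy":0,"wz":0,"gripper":1},{"x":0.004,"y":0,"z":0,"wx":0,"wy":0,"wz":0,"gripper":1},{"x":0.004,"y":0,"z":0,"wx":0,"wy":0,"wz":0,"gripper":1}]'
```

```text
time: 11.38
ee_pos: [0.4145, 0.3207, 0.1262]
eef_rot: [0.539, 0.459, 0.539, -0.456]
force: [-0.5, -0.7, -4.6]
opening: 0.0086
time: 11.63
ee_pos: [0.4145, 0.3207, 0.1242]
eef_rot: [0.539, 0.459, 0.539, -0.456]
force: [-0.9, -0.1, -2.9]
opening: 0.0087
```

```bash
for i in 1 2; do python3 -m handwheel '[{"x":0.002,"y":0,"z":0,"wx":0,"wy":0,"wz":0,"gripper":1},{"x":0.003,"y":0,"z":0,"wx":0,"wy":0,"wz":0,"gripper":1},{"x":0.003,"y":0,"z":0,"wx":0,"wy":0,"wz":0,"gripper":1}]' | grep -E "ee_pos|force"; done
```

```text
ee_pos: [0.4145, 0.3207, 0.1228]
force: [-0.4, -0.2, -5.0]
ee_pos: [0.4148, 0.3208, 0.1214]
force: [0.9, -0.5, -2.4]
```

```bash
for i in 1 2; do python3 -m handwheel '[{"x":0.001,"y":0,"z":0,"wx":0,"wy":0,"wz":0,"gripper":1},{"x":0.002,"y":0,"z":0,"wx":0,"wy":0,"wz":0,"gripper":1},{"x":0.002,"y":0,"z":0,"wx":0,"wy":0,"wz":0,"gripper":1}]' | grep -E "ee_pos|force"; done
```

```text
ee_pos: [0.4159, 0.3209, 0.121]
force: [2.9, -0.1, 5.4]
ee_pos: [0.4168, 0.3207, 0.1207]
force: [2.7, -2.7, 13.0]
```

Contact. Easing off 1 mm and opening.

```bash
python3 -m handwheel '[{"x":-0.002,"y":0,"z":0,"wx":0,"wy":0,"wz":0,"gripper":1},{"x":-0.003,"y":0,"z":0,"wx":0,"wy":0,"wz":0,"gripper":1},{"x":-0.003,"y":0,"z":0,"wx":0,"wy":0,"wz":0,"gripper":1}]' | grep -E "ee_pos|force"
for i in 1 2; do python3 -m handwheel '[{"x":0,"y":0,"z":0,"wx":0,"wy":0,"wz":0,"gripper":0},{"x":0,"y":0,"z":0,"wx":0,"wy":0,"wz":0,"gripper":0},{"x":0,"y":0,"z":0,"wx":0,"wy":0,"wz":0,"gripper":0},{"x":0,"y":0,"z":0,"wx":0,"wy":0,"wz":0,"gripper":0},{"x":0,"y":0,"z":0,"wx":0,"wy":0,"wz":0,"gripper":0}]'|grep -E "force|open"; done
python3 -m handwheel '[{"x":-0.02,"y":0,"z":0,"wx":0,"wy":0,"wz":0,"gripper":0},{"x":-0.06,"y":0,"z":0,"wx":0,"wy":0,"wz":0,"gripper":0},{"x":-0.12,"y":0,"z":0,"wx":0,"wy":0,"wz":0,"gripper":0},{"x":-0.19,"y":0,"z":0,"wx":0,"wy":0,"wz":0,"gripper":0},{"x":-0.26,"y":0,"z":0,"wx":0,"wy":0,"wz":0,"gripper":0}]'
python3 plan.py 0.615 -0.02 0.25
python3 - <<'E'
from h import *
# treadle refinement from first wrist picture: plate free edge & rubber
a=dict(np.load('w1.npz'))
a2=grab('scene'); b=grab('top','t2.npz')
im=cv2.resize(a2['image'][170:370,270:500],(460,400)); w=cv2.resize(a['image'][20:210,185:295],None,fx=2.1,fy=2.1); 
cv2.imwrite('pics/s4.png',np.hstack([im,cv2.resize(w,(232,400))])[:,:,::-1])
E
```

```text
ee_pos: [0.4152, 0.3209, 0.1212]
force: [2.0, -0.4, 4.5]
force: [-0.2, -0.5, -0.6]
opening: 0.038
force: [0.0, 0.1, 0.6]
opening: 0.0465
time: 14.13
ee_pos: [0.414, 0.3194, 0.2526]
eef_rot: [0.539, 0.459, 0.539, -0.457]
force: [0.6, 0.7, 0.1]
opening: 0.0465
t 14.13 ee [0.414  0.3194 0.2526] yaw -80.7 F [0.6 0.7 0.1] open 0.0465 q [-1.34  0.42  0.8   2.07 -0.41  0.82 -1.7 ]
dist 0.394 shift [0.0046 0.2866 0.735 ] turn [-0.     -0.0005 -0.0007]
```

View pics/s4.png

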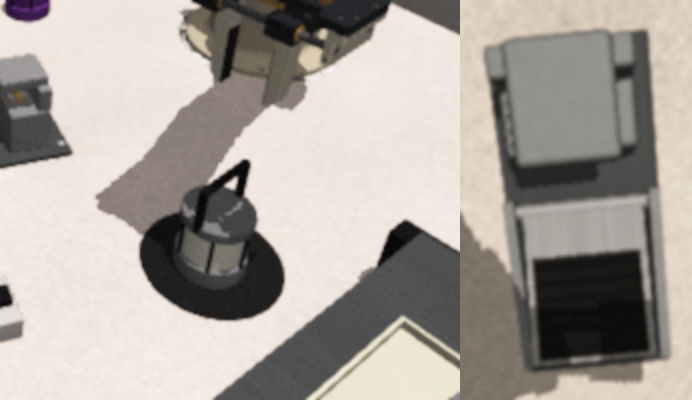

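The lantern stands upright with its whole foot within the mat (foot around (212,262), mat edge clear all round), released. The right crop shows the rubber's front corners at (538,361) and (648,352) and the rear at (535,262) and (640,251). Casting those.

Run:
```python
from h import *
a=dict(np.load('w1.npz'))
W=lambda u,v,z:onz(a,185+(u-460)/2.109,20+v/2.105,z)
F=[W(538,361,.061),W(648,352,.061)];B=[W(535,262,.04),W(640,251,.04)];H=[W(520,207,.02),W(650,195,.02)]
for n,X in(('front',F),('rear',B),('hinge',H)): print(n,np.round(X,3).tolist(),np.mean(X,0).round(3),np.linalg.norm(X[0]-X[1]).round(3))
f=np.mean(F,0)[:2]; u=np.array([np.cos(np.radians(-14.2)),np.sin(np.radians(-14.2))])
print('pad from front edge',(f-u*.021*.92).round(3))
# lantern bar check
b=dict(np.load('t2.npz'))
```

```text
front [[0.627, -0.06, 0.061], [0.647, 0.016, 0.061]] [ 0.637 -0.022  0.061] 0.079
rear [[0.562, -0.04, 0.04], [0.58, 0.033, 0.04]] [ 0.571 -0.003  0.04 ] 0.076
hinge [[0.522, -0.039, 0.02], [0.546, 0.054, 0.02]] [0.534 0.008 0.02 ] 0.096
pad from front edge [ 0.618 -0.018]
```

```bash
for i in 1 2; do python3 -m handwheel '[{"x":0,"y":0.143,"z":0.368,"wx":0,"wy":0,"wz":0,"gripper":1},{"x":0,"y":0.143,"z":0.368,"wx":0,"wy":0,"wz":0,"gripper":1},{"x":0,"y":0.143,"z":0.368,"wx":0,"wy":0,"wz":0,"gripper":1},{"x":0,"y":0.143,"z":0.368,"wx":0,"wy":0,"wz":0,"gripper":1},{"x":0,"y":0.143,"z":0.368,"wx":0,"wy":0,"wz":0,"gripper":1}]' 15 >/dev/null; done
python3 -m handwheel '[{"x":0,"y":0,"z":0,"wx":0.13,"wy":0,"wz":0,"gripper":1},{"x":0,"y":0,"z":0,"wx":0.13,"wy":0,"wz":0,"gripper":1},{"x":0,"y":0,"z":0,"wx":0.13,"wy":0,"wz":0,"gripper":1},{"x":0,"y":0,"z":0,"wx":0.13,"wy":0,"wz":0,"gripper":1},{"x":0,"y":0,"z":0,"wx":0.13,"wy":0,"wz":0,"gripper":1}]'
python3 plan.py 0.617 -0.019 0.085 -104.2
```

```text
time: 15.48
ee_pos: [0.6149, -0.0195, 0.2499]
eef_rot: [0.434, 0.559, 0.435, -0.557]
force: [0.2, -0.1, 0.5]
opening: 0.0007
t 15.48 ee [ 0.6149 -0.0195  0.2499] yaw -104.1 F [ 0.2 -0.1  0.5] open 0.0007 q [-0.6   0.57  0.84  1.87 -0.53  0.94 -1.33]
dist 0.165 shift [ 0.3298  0.0035 -0.0008] turn [ 0.0005 -0.0011 -0.0002]
```

```bash
python3 -m handwheel '[{"x":0.08,"y":0.003,"z":0,"wx":0,"wy":0,"wz":0,"gripper":1},{"x":0.16,"y":0.003,"z":0,"wx":0,"wy":0,"wz":0,"gripper":1},{"x":0.23,"y":0.003,"z":0,"wx":0,"wy":0,"wz":0,"gripper":1},{"x":0.29,"y":0.003,"z":0,"wx":0,"wy":-0.001,"wz":0,"gripper":1},{"x":0.325,"y":0.003,"z":0,"wx":0,"wy":-0.001,"wz":0,"gripper":1}]'
for i in 1 2 ; do python3 -m handwheel '[{"x":0.005,"y":0,"z":0,"wx":0,"wy":0,"wz":0,"gripper":1},{"x":0.01,"y":0,"z":0,"wx":0,"wy":0,"wz":0,"gripper":1},{"x":0.015,"y":0,"z":0,"wx":0,"wy":0,"wz":0,"gripper":1},{"x":0.015,"y":0,"z":0,"wx":0,"wy":0,"wz":0,"gripper":1}]' | grep -E "ee_pos|force"; done
```

```text
time: 15.9
ee_pos: [0.6156, -0.0186, 0.0845]
eef_rot: [-0.435, -0.556, -0.437, 0.557]
force: [-0.1, 0.7, 0.5]
opening: 0.0006
ee_pos: [0.6178, -0.0194, 0.0812]
force: [0.5, -0.5, 0.1]
ee_pos: [0.6172, -0.019, 0.0726]
force: [-0.8, 0.5, -0.2]
```

Run:
```python
from h import *
a=grab('scene','s5.npz'); cv2.imwrite('pics/s5.png',cv2.resize(a['image'][150:290,190:340,::-1],None,fx=4,fy=4))
```

```text
(no output)
```

View pics/s5.png

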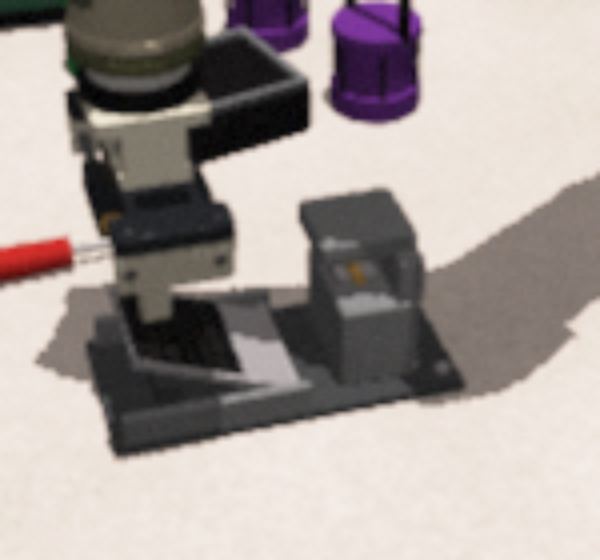

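The closed fingertips are just above the rubber near the free end, mid-width ((152,318) in the crop). Pressing in small steps.

```bash
for i in 1 2 3; do python3 -m handwheel '[{"x":0.002,"y":0,"z":0,"wx":0,"wy":0,"wz":0,"gripper":1},{"x":0.004,"y":0,"z":0,"wx":0,"wy":0,"wz":0,"gripper":1},{"x":0.006,"y":0,"z":0,"wx":0,"wy":0,"wz":0,"gripper":1},{"x":0.006,"y":0,"z":0,"wx":0,"wy":0,"wz":0,"gripper":1}]' | grep -E "time|ee_pos|force"; done
```

```text
time: 16.95
ee_pos: [0.6179, -0.0194, 0.0699]
force: [0.8, -0.6, 3.7]
time: 17.28
ee_pos: [0.6174, -0.0193, 0.0666]
force: [1.6, 0.1, 4.3]
time: 17.62
ee_pos: [0.6174, -0.0193, 0.0635]
force: [1.0, -0.9, 5.1]
```

```bash
for i in 1 2 3 4; do python3 -m handwheel '[{"x":0.001,"y":0,"z":0,"wx":0,"wy":0,"wz":0,"gripper":1},{"x":0.002,"y":0,"z":0,"wx":0,"wy":0,"wz":0,"gripper":1},{"x":0.002,"y":0,"z":0,"wx":0,"wy":0,"wz":0,"gripper":1}]' | grep -E "ee_pos|force"; done
```

```text
ee_pos: [0.6175, -0.0193, 0.0627]
force: [2.3, -0.3, 4.8]
ee_pos: [0.6175, -0.0193, 0.0617]
force: [2.2, 0.2, 4.9]
ee_pos: [0.6177, -0.0193, 0.0608]
force: [1.9, -0.6, 5.2]
ee_pos: [0.6177, -0.0194, 0.0598]
force: [2.3, -0.4, 6.0]
```

```bash
for i in 1 2 3 4; do python3 -m handwheel '[{"x":0.001,"y":0,"z":0,"wx":0,"wy":0,"wz":0,"gripper":1},{"x":0.002,"y":0,"z":0,"wx":0,"wy":0,"wz":0,"gripper":1},{"x":0.002,"y":0,"z":0,"wx":0,"wy":0,"wz":0,"gripper":1}]' | grep -E "ee_pos|force"; done
```

```text
ee_pos: [0.6179, -0.0194, 0.0589]
force: [2.6, 0.1, 6.6]
ee_pos: [0.6179, -0.0194, 0.0579]
force: [1.4, -0.6, 6.0]
ee_pos: [0.6181, -0.0194, 0.057]
force: [3.5, -1.1, 6.9]
ee_pos: [0.6183, -0.0195, 0.0561]
force: [3.4, -1.3, 6.9]
```

```bash
for i in 1 2 3; do python3 -m handwheel '[{"x":0.001,"y":0,"z":0,"wx":0,"wy":0,"wz":0,"gripper":1},{"x":0.002,"y":0,"z":0,"wx":0,"wy":0,"wz":0,"gripper":1},{"x":0.002,"y":0,"z":0,"wx":0,"wy":0,"wz":0,"gripper":1}]' | grep -E "ee_pos|force"; done
```

```text
ee_pos: [0.6183, -0.0195, 0.0551]
force: [3.2, -0.4, 6.2]
ee_pos: [0.6184, -0.0196, 0.0542]
force: [4.0, 0.0, 6.4]
ee_pos: [0.6185, -0.0196, 0.0532]
force: [3.4, -1.2, 6.6]
```

```bash
for i in 1 2 3; do python3 -m handwheel '[{"x":0.001,"y":0,"z":0,"wx":0,"wy":0,"wz":0,"gripper":1},{"x":0.002,"y":0,"z":0,"wx":0,"wy":0,"wz":0,"gripper":1},{"x":0.002,"y":0,"z":0,"wx":0,"wy":0,"wz":0,"gripper":1}]' | grep -E "ee_pos|force"; done
```

```text
ee_pos: [0.6185, -0.0196, 0.0522]
force: [3.5, 0.3, 8.4]
ee_pos: [0.6188, -0.0196, 0.0513]
force: [4.2, -1.2, 8.0]
ee_pos: [0.6189, -0.0197, 0.0504]
force: [4.5, -1.2, 7.9]
```

```bash
for i in 1 2; do python3 -m handwheel '[{"x":0.001,"y":0,"z":0,"wx":0,"wy":0,"wz":0,"gripper":1},{"x":0.002,"y":0,"z":0,"wx":0,"wy":0,"wz":0,"gripper":1},{"x":0.002,"y":0,"z":0,"wx":0,"wy":0,"wz":0,"gripper":1}]' | grep -E "ee_pos|force|time"; done
```

```text
time: 21.37
ee_pos: [0.619, -0.0197, 0.0494]
force: [4.4, -0.3, 8.3]
time: 21.62
ee_pos: [0.6192, -0.0197, 0.0485]
force: [5.5, -1.1, 8.2]
```

```bash
for i in 1 2; do python3 -m handwheel '[{"x":0.001,"y":0,"z":0,"wx":0,"wy":0,"wz":0,"gripper":1},{"x":0.002,"y":0,"z":0,"wx":0,"wy":0,"wz":0,"gripper":1},{"x":0.002,"y":0,"z":0,"wx":0,"wy":0,"wz":0,"gripper":1}]' | grep -E "ee_pos|force|time"; done
```

```text
time: 21.87
ee_pos: [0.6194, -0.0198, 0.0481]
force: [4.1, -0.5, 15.5]
time: 22.12
ee_pos: [0.6195, -0.0198, 0.0478]
force: [0.4, -0.5, 23.8]
```

On its stop: the force rises steeply to about 24 N, firm and well below 45. Holding for 1.7 s.

```bash
for i in 1 2 3 4; do python3 -m handwheel '[{"x":0,"y":0,"z":0,"wx":0,"wy":0,"wz":0,"gripper":1},{"x":0,"y":0,"z":0,"wx":0,"wy":0,"wz":0,"gripper":1},{"x":0,"y":0,"z":0,"wx":0,"wy":0,"wz":0,"gripper":1},{"x":0,"y":0,"z":0,"wx":0,"wy":0,"wz":0,"gripper":1},{"x":0,"y":0,"z":0,"wx":0,"wy":0,"wz":0,"gripper":1}]' | grep -E "ee_pos|force|time"; done
```

```text
time: 22.53
ee_pos: [0.6194, -0.0198, 0.0478]
force: [0.7, 0.6, 23.9]
time: 22.95
ee_pos: [0.6195, -0.0198, 0.0479]
force: [1.1, -0.2, 23.2]
time: 23.37
ee_pos: [0.6195, -0.0198, 0.0478]
force: [0.8, -0.3, 23.4]
time: 23.78
ee_pos: [0.6195, -0.0198, 0.0479]
force: [1.9, 0.8, 23.6]
```

Now releasing smoothly and moving clear.

```bash
for i in 1 2; do python3 -m handwheel '[{"x":-0.006,"y":0,"z":0,"wx":0,"wy":0,"wz":0,"gripper":1},{"x":-0.014,"y":0,"z":0,"wx":0,"wy":0,"wz":0,"gripper":1},{"x":-0.022,"y":0,"z":0,"wx":0,"wy":0,"wz":0,"gripper":1},{"x":-0.03,"y":0,"z":0,"wx":0,"wy":0,"wz":0,"gripper":1},{"x":-0.038,"y":0,"z":0,"wx":0,"wy":0,"wz":0,"gripper":1}]' | grep -E "ee_pos|force|time"; done
python3 -m handwheel '[{"x":-0.05,"y":0,"z":0,"wx":0,"wy":0,"wz":0,"gripper":1},{"x":-0.12,"y":0,"z":0,"wx":0,"wy":0,"wz":0,"gripper":1},{"x":-0.19,"y":0,"z":0,"wx":0,"wy":0,"wz":0,"gripper":1},{"x":-0.27,"y":0,"z":0,"wx":0,"wy":0,"wz":0,"gripper":1},{"x":-0.3,"y":0,"z":0,"wx":0,"wy":0,"wz":0,"gripper":1}]'
python3 -m handwheel '[{"x":0,"y":0,"z":0,"wx":0,"wy":0,"wz":0,"gripper":1},{"x":0,"y":0,"z":0,"wx":0,"wy":0,"wz":0,"gripper":1},{"x":0,"y":0,"z":0,"wx":0,"wy":0,"wz":0,"gripper":1},{"x":0,"y":0,"z":0,"wx":0,"wy":0,"wz":0,"gripper":1},{"x":0,"y":0,"z":0,"wx":0,"wy":0,"wz":0,"gripper":1}]'
python3 - <<'E'
from h import *
a=grab('scene')['image']; cv2.imwrite('pics/s6.png',cv2.resize(a[:,:,::-1],(800,600)))
o=dict(np.load('s.npz'))['image']
# bystanders: image change at cleaver, tin, screwdriver
for n,(x0,y0,x1,y1) in dict(cleaver=(235,300,290,350),tin=(160,168,192,208),driver=(175,203,215,225),treadle=(215,215,265,250)).items():
    print(n,np.abs(a[y0:y1,x0:x1].astype(int)-o[y0:y1,x0:x1]).mean().round(2))
E
```

```text
time: 24.2
ee_pos: [0.6153, -0.0187, 0.0643]
force: [-3.5, 1.3, 1.7]
time: 24.62
ee_pos: [0.6177, -0.0194, 0.084]
force: [0.2, 0.5, -0.2]
time: 25.03
ee_pos: [0.6187, -0.0205, 0.2387]
eef_rot: [0.437, 0.56, 0.433, -0.555]
force: [0.7, -0.4, 0.2]
opening: 0.0004
time: 25.45
ee_pos: [0.6164, -0.0192, 0.2323]
eef_rot: [-0.435, -0.557, -0.435, 0.557]
force: [0.6, -0.7, -0.3]
opening: 0.0003
cleaver 2.21
tin 2.28
driver 15.23
treadle 32.54
```

View pics/s6.png

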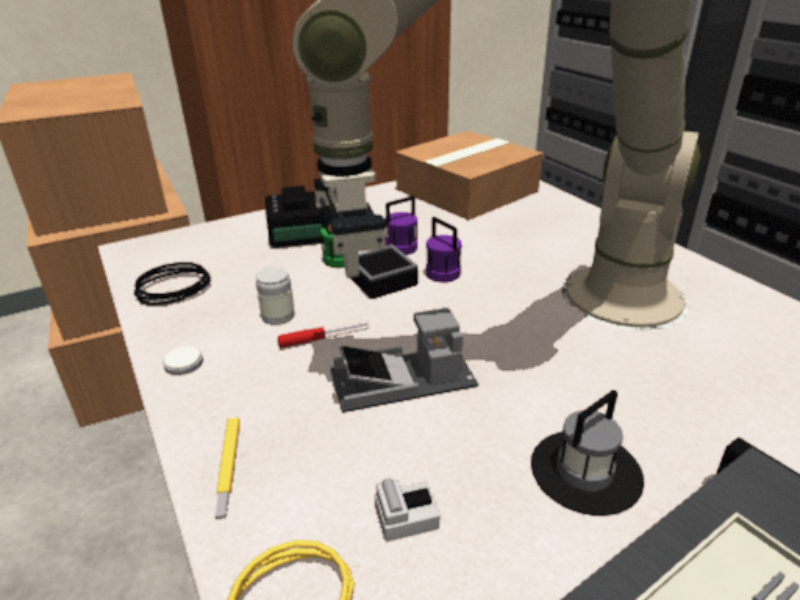

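The treadle is back up at (375,368) and the lantern stands on the mat at (588,465). The screwdriver, tin and cleaver are at their original pixels; the image change near the screwdriver and treadle is the arm's shadow. Handing in.

```bash
python3 -c "
from rig import ticket; print(ticket.close_job())"
```

```text
the job is handed in; nothing more can be done
None
```

The job is done and handed in at about 25.5 s of the 67 s allowed; no verdict was reported.

- **Lantern:** I lifted the grey lantern off the dock by its handle and carried it over the press. I lowered it about 1 mm per step onto the mat and let go. On contact the last step pushed down a little hard (about 13 N upward at the wrist), so I eased off before opening. The last pictures show it upright near the middle of the mat, with its whole foot inside the edge.
- **Crimp:** I pressed the treadle with the closed fingertips. It met its stop after about 22 mm of travel, with the force rising steeply from 8 to 24 N. I held it at 23–24 N for about 1.7 s, then released it smoothly. The last picture shows it back up and the gripper clear of everything.
- **Bystanders:** The cleaver, the tin and the screwdriver are at their original pixels in the last picture. The image-difference check was clean for the cleaver and tin. It was high around the screwdriver (15) and the treadle (33), which I put down to the arm's shadow; by eye both look unmoved.

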